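# Refill the coffee-pod dispenser

### The arm

A 6-joint arm with a two-finger parallel gripper is mounted at the origin on a cart in front of the work surface, level with it; the furniture and walls round the work are solid. World frame = base frame: x ahead of the robot, y to its left, z up, the work surface at z = 0. Lengths are in m, angles in degrees, forces in N, time in s.
With the tool pointing down it reaches from about 0.35 to 0.775 m from the base axis. Payload 7.3 kg.
Tool frame: the origin (TCP) lies midway between the tips of the shut fingers; the grasp point (between the pads) lies 19 mm behind it; z points along the fingers, y is the direction in which the jaws open and shut (so a half turn about z gives the same grasp; the last joint's range is limited). The gripper opens to 92 mm and grips with 3 to 60 N. Pads are 19 mm wide; open, the fingers measure 130 mm over their backs; the gripper's body (75 mm by 190 mm) begins 47 mm behind the grasp point.
Start: joints at [62.682, 19.595, 87.324, -0, 73.075, -8.365], TCP at [0.171, 0.497, 0.227] pointing down, gripper open.
Joint ranges: [-145.02, 145.02], [-44.19, 115.74], [2.07, 154.8], [-57.11, 237.11], [16.16, 152.29], [-177.93, 177.93]. Speed limits (degrees/s): [147.25, 147.25, 180, 180, 180, 180].

### API

Orientations are given as a 3x3 rotation matrix whose columns are the frame's x, y, z axes.
In Python, from plant import * gives the robot as it stands.
- The arm moves only by the tool send_rows, never from a script. Its argument "plan" is a list of rows, each a list of 5 numbers: the shift along the tool's x, y, z in mm, then the turn about the tool's z in degrees, then the opening in per cent of the stroke, from 0 (shut) to 100 (fully open). A call has exactly 8 rows; each row shifts and turns the commanded pose from where the row before left it, along the tool's axes as they then stand; what a row does not reach is not made up. A row lasts 1/10 s, in which the tool goes at most 50 mm and 8.59 degrees, less where a joint would pass 70% of its speed; a pose out of reach is approached as far as the arm can. A call with a gripper value outside its range is refused whole. The fingers move at their own pace and stop on an object; "grip_force" is the grip in N (left out, the last holds). Time passes only in rows, so rows that do not move let the fingers close, or fill a call up. It gives the time, the measured TCP pose, the force and the opening at its end, in the units of the state.
- observe(): the state, without advancing time (a new reading comes with each control period).
- read_camera(name): name is "scene" or "top" or "wrist"; returns a dict with "color" (400x640x3 uint8, blue, green, red), "camera_matrix" (3x3 intrinsics, pixels), "k1" (the pictures are not rectified: a ray, as slopes to the right and down, at radius r is drawn at 1 + k1 r^2 times it, then the intrinsics apply), "R" (3x3) and "t" (3): a world point X has camera coordinates R X + t; the wrist camera has in their place "tool_from_camera" (4x4, takes a point from camera to tool coordinates, whose origin is the TCP and whose axes are the flange's). Camera axes: x right, y down, z forward; pixel columns grow to the right and rows downward; lengths in m; the calibration is good to about 2 mm. A picture is of the moment at which its call begins: read the wrist's pose just before it. There is no depth.
- job_done(): hands the job in, once; it reports no verdict.
The state is a dict: "t": time; "joint_pos": joint angles; "joint_vel": joint speeds; "joint_torque": joint torques, N m; "eef_pos": TCP position; "eef_rot": TCP orientation; "wrist_force": force on the tool from outside, world axes, zero at the start; "ft_torque": the same for the moment, N m; "grip_width": opening from 0.0 (shut) to 1.0 (fully open).
Only numpy, scipy, OpenCV 4.12 (cv2) and the standard library are available. Lean on these libraries where they do the work, as an engineer would, in place of code of your own. Each camera call takes 0.05 s, during which the arm holds its last target. There are 200 camera calls.

### The job

Refill the empty coffee-pod dispenser: slide the three pods standing on its loading tray along the tray, without lifting them off, fully home over the round mouth so that each drops down the clear tube and they stack end to end. Then tip the flip lid over so that it is fully shut. Leave the spoon on the tray and the things standing round the dispenser where they are.

Things in the scene. Friction and masses are not known exactly. Their poses are not given: they have to be found in the camera images.
- dispenser: wooden riser fixed on the worktop, 355 mm long, 172 mm wide, deck top 150 mm high. Origin on the worktop under the axis of the tube; x runs along the deck from the mouth to the far end of the tray (world -y, give or take 0.3 rad), z up. The empty clear tube (bore 47 mm, floor 12 mm above the worktop) takes three pods end to end, which fill it to 12 mm below the deck
- mouth (a point): centre of the round mouth of the tube, a 47 mm hole flush in the deck (height 150 mm). Cheeks 20 mm high and 45 mm apart stand beside it (x = -26 to 12 mm) and a stop 20 mm high behind it (x = -23.5 mm). A pod pushed home against the stop stands over the hole and drops upright, at the latest when the push is taken back; pushed short of that it leans in the mouth
- tray_middle (a point): point on the deck top, on the tray's middle line, 150 mm from the mouth (dispenser x = 150 mm). A fence 10 mm high and 6 mm thick encloses the tray: inside it is 150 mm wide from x = 117 to 287 mm, then narrows evenly to a neck 45 mm wide at x = 30 mm, which leads between the cheeks to the mouth
- lid (a joint): angle of the wooden flip lid, rad: 0 = shut over the mouth, 1.57 = upright, 2.05 = leaning back on its stop. Starts open at 1.65 to 2.0, leaning away from the tray. Its hinge lies across the deck at dispenser x = -36 mm, 174 mm above the worktop. Stiff enough to stay put above 1.1 rad; pushed over below about 0.9 rad it drops shut by its own weight. Under 1 N at the tip moves it
- lid_tip (a point): point near the lid's free edge, 69 mm from its hinge, at mid width. The lid is a plate 60 mm wide and 5 mm thick, reaching 78 mm from the hinge, with a lip 40 mm wide and 16 mm deep under its free edge that closes the neck
- pod_a_centre (a point): coffee pod, a plain round aluminium canister standing on end, 38 mm across and 42 mm high, about 40 g, flat top and bottom, slides easily on the lacquered tray (friction about 0.2); this point is its centre, half-way up. Starts upright on the loading tray (centre 171 mm above the worktop)
- pod_b_centre (a point): coffee pod, a plain round aluminium canister standing on end, 38 mm across and 42 mm high, about 40 g, flat top and bottom, slides easily on the lacquered tray (friction about 0.2); this point is its centre, half-way up. Starts upright on the loading tray (centre 171 mm above the worktop)
- pod_c_centre (a point): coffee pod, a plain round aluminium canister standing on end, 38 mm across and 42 mm high, about 40 g, flat top and bottom, slides easily on the lacquered tray (friction about 0.2); this point is its centre, half-way up. Starts upright on the loading tray (centre 171 mm above the worktop)
- coffee_spoon: teaspoon, 132 x 26 x 9 mm, lying across the far end of the tray; origin at the middle of its underside. To be left there
- second_spoon: teaspoon, 132 x 26 x 9 mm, lying on the worktop in front of the dispenser; origin at the middle of its underside. To be left
- timer: round kitchen timer, 59 mm across, 59 mm high, on the worktop in front of the dispenser; origin at the centre of its underside. To be left
- mill: wooden pepper mill, 58 mm across, 130 mm high, on the worktop behind the dispenser; origin at the centre of its underside. To be left
- shaker: salt shaker, 44 mm across, 90 mm high, on the worktop behind the dispenser; origin at the centre of its underside. To be left
Mind the look-alikes: they are no part of the job. What is shaped like the part that bears pod_b_centre but turquoise or yellow is not meant.

How it is judged (in metres and radians):
On the way:
1. the three pods are down in the tube (horizontal distance between each of pod_a_centre, pod_b_centre, pod_c_centre and mouth below 0.01 m and height (world z) of each of pod_a_centre, pod_b_centre, pod_c_centre below 0.125 m), for 0.2 s.
At the end, for the whole second after the job is handed in: all three pods are in the tube, each centred within 10 mm of its axis and with its centre less than 125 mm above the worktop (wholly below the deck), at rest, and the lid is shut to within 0.08 rad (all of step 1 and value of joint lid below 0.08 rad and linear speed of each of pod_a, pod_b, pod_c below 0.02 m/s); the robot touches nothing.
It fails at once if a pod is lifted more than 30 mm off the tray (height (world z) of any of pod_a_centre, pod_b_centre, pod_c_centre above 0.201 m).
It fails at once if the spoon on the tray is shifted by more than 40 mm (distance of coffee_spoon from where it was at the start of the episode above 0.04 m).
It fails at once if a thing round the dispenser is shifted by more than 30 mm (distance of any of second_spoon, timer, mill, shaker from where it was at the start of the episode above 0.03 m).
It also fails if it takes over 66 s, if anything falls off the work surface, if the arm or the gripper's body presses on something with over 40 N, if the wrist force passes 120 N, or if a joint passes its speed limit or range.

## Working session

There is one attempt and no reset: what is moved stays moved. The work goes in short steps, Python scripts to look and compute and a tool call to move; the robot and the scene stay as the last step left them, time stands still between calls to the robot, and variables do not carry over. Pictures are saved under pics/ and viewed, about 8 in all and at most 12, crops included, and the job is handed in when it is done.

Besides the shell and the picture viewer there is one more tool, called after "Call:" as name(argument=value, ...), one argument or row to a line, values as JSON. send_rows: Moves the arm, as the interface text tells. Its arguments: {"type":"object","properties":{"plan":{"type":"array"},"grip_force":{"type":"number"}},"required":["plan"]}

```bash
mkdir -p pics; ls; cat > h.py <<'E'
import numpy as np, cv2
from plant import *
def ray(c,u,v):
    K=np.array(c["camera_matrix"]);k=c["k1"]
    p=cv2.undistortPoints(np.array([[[u,v]]],float),K,np.array([k,0,0,0.]))[0,0]
    R=np.array(c["R"]);t=np.array(c["t"])
    return -R.T@t, R.T@np.array([p[0],p[1],1])
def onz(c,u,v,z):
    o,d=ray(c,u,v); return o+d*(z-o[2])/d[2]
def proj(c,X):
    R=np.array(c["R"]);t=np.array(c["t"])
    p=cv2.projectPoints(np.array(X,float).reshape(-1,1,3),cv2.Rodrigues(R)[0],t,np.array(c["camera_matrix"]),np.array([c["k1"],0,0,0.]))[0]
    return p[:,0]
E
python3 - <<'E'
from h import *
for n in("scene","top"):
    c=read_camera(n); cv2.imwrite(f"pics/{n}0.png",c["color"])
    print(n,c["camera_matrix"],c["k1"],c["R"],c["t"])
s=observe();print(s)
E
```

```text
pics
scene [[386.15810043   0.         320.27199263]
 [  0.         386.15810043 198.00104097]
 [  0.           0.           1.        ]] 0.004739495033346365 [[ 0.99625878 -0.08456196  0.01782456]
 [-0.02753293 -0.50608443 -0.86204436]
 [ 0.08191689  0.8583285  -0.5065193 ]] [-0.57007315  0.08786966  0.909271  ]
top [[379.82846725   0.         322.79754001]
 [  0.         379.82846725 198.6310363 ]
 [  0.           0.           1.        ]] -0.018526352819549334 [[-2.67887545e-02 -9.99638200e-01 -2.41482898e-03]
 [-9.95069832e-01  2.68969320e-02 -9.54598616e-02]
 [ 9.54902757e-02 -1.54327334e-04 -9.95430351e-01]] [-0.0272274  0.5394132  0.9204033]
{'t': 0.1, 'joint_pos': array([ 6.26817887e+01,  1.96353050e+01,  8.73703354e+01, -1.91707980e-03,
        7.30740848e+01, -8.36475288e+00]), 'joint_vel': array([-0.02330294, -0.08735148, -0.16342482,  0.00747519, -0.08488643,
       -0.07505052]), 'joint_torque': array([ 1.06136962e-03, -4.32003629e+01, -2.44694334e+01,  7.18635810e-02,
        5.25584165e-02, -4.30656598e-05]), 'eef_pos': array([0.17034283, 0.49622725, 0.2260972 ]), 'eef_rot': array([[-9.45785843e-01,  3.24790343e-01, -6.10148691e-04],
       [ 3.24790871e-01,  9.45785031e-01, -1.25096890e-03],
       [ 1.70766881e-04, -1.38131940e-03, -9.99999031e-01]]), 'wrist_force': array([-0.14750311, -0.07981826,  0.12759246]), 'ft_torque': array([-0.06051612,  0.0522256 ,  0.00314061]), 'grip_width': 1.0007115861442741}
```

View pics/top0.png

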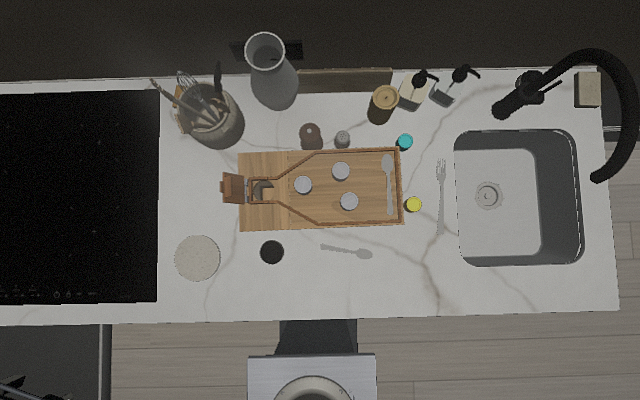

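View pics/scene0.png

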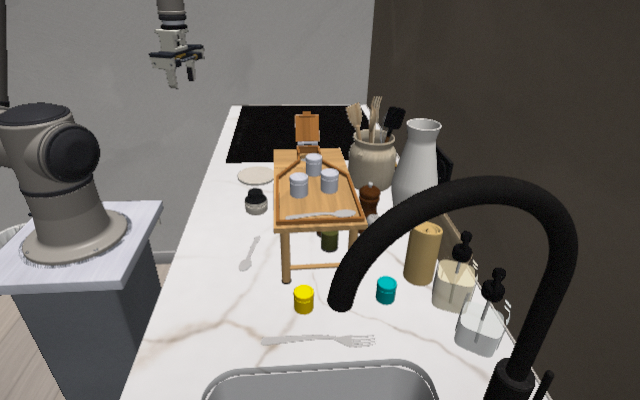

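The top view shows three silver pods on the tray at (304,185), (341,171) and (349,201), with the mouth near (263,190) and the lid at (232,188). The turquoise can at (405,142) and the yellow one at (414,204) stand on the worktop and are decoys. The scene view agrees. I'll measure next and check one close crop.

```bash
python3 - <<'E'
from h import *
c=read_camera("top"); im=c["color"]
hsv=cv2.cvtColor(im,cv2.COLOR_BGR2HSV)
sub=np.zeros(im.shape[:2],np.uint8); sub[140:235,212:420]=1
wood=((hsv[...,1]>70)&(hsv[...,0]>5)&(hsv[...,0]<25)&(hsv[...,2]>60)).astype(np.uint8)*sub
wood=cv2.morphologyEx(wood,cv2.MORPH_OPEN,np.ones((3,3)))
cn=max(cv2.findContours(wood,0,1)[0],key=cv2.contourArea)
P=np.array([onz(c,u,v,.15)[:2] for u,v in cn[:,0]])
# deck edges: long sides
r=cv2.minAreaRect((P*1000).astype(np.float32)); print("deck rect",r)
pod=((hsv[...,1]<60)&(hsv[...,2]>120)).astype(np.uint8); m=np.zeros_like(pod); m[158:216,290:372]=1
for q in cv2.findContours(pod*m,0,1)[0]:
    if cv2.contourArea(q)>60:
        (u,v),rad=cv2.minEnclosingCircle(q); print("pod",u,v,rad,onz(c,u,v,.19))
print("mouth guess",onz(c,263,190,.15))
crop=cv2.resize(im[135:240,210:420],None,fx=3.8,fy=3.8,interpolation=cv2.INTER_CUBIC)
cv2.imwrite("pics/crop1.png",crop)
E
```

```text
deck rect ((549.5858764648438, -17.574630737304688), (171.2408905029297, 396.99273681640625), 0.955505907535553)
pod 349.125 200.75 9.15587043762207 [ 0.51689525 -0.09568233  0.19      ]
pod 302.5 184.0 9.013978004455566 [ 0.55420098 -0.0006232   0.19      ]
pod 340.5 170.0 9.013978004455566 [ 0.58130722 -0.07996262  0.19      ]
mouth guess [0.54887353 0.08744333 0.15      ]
```

View pics/crop1.png

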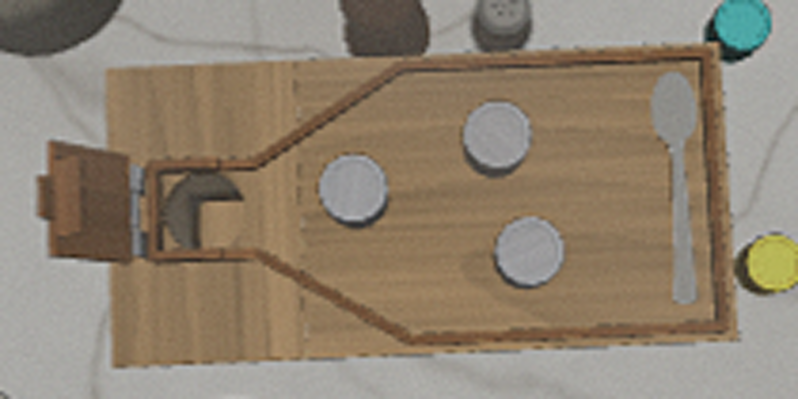

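The crop shows the three silver pods at (303,184), (341,170) and (349,201), and they match the description. The spoon lies at the far end and the mouth is near crop (203,211). The deck corners are clear, so I'll work out the frame.

```bash
cat >> h.py <<'E'
def wrist():
    s=observe(); c=read_camera("wrist")
    T=np.array(c["tool_from_camera"]); Rt=np.array(s["eef_rot"]); p=np.array(s["eef_pos"])
    Rwc=Rt@T[:3,:3]; o=Rt@T[:3,3]+p
    c["R"]=Rwc.T; c["t"]=-Rwc.T@o
    return s,c
E
python3 - <<'E'
from h import *
c=read_camera("top")
f=lambda x,y,z:onz(c,210+(x+.5)/3.8-.5,135+(y+.5)/3.8-.5,z)[:2]
TL,TR,BR,BL=[f(*q,.15) for q in((107,70),(718,42),(738,338),(113,366))]
print(TL,TR,BR,BL); n=np.linalg.norm
print("len",n(TR-TL),n(BR-BL),"wid",n(TL-BL),n(TR-BR))
ax=(TR-TL+BR-BL); ax/=n(ax); print("axis",ax,"yaw from -y deg",np.degrees(np.arctan2(ax[0],-ax[1])))
ctr=(TL+TR+BR+BL)/4; ay=np.array([-ax[1],ax[0]])
# fence: inside far edge x=287, neck/cheek; report along-axis coords relative to deck centre
R=lambda p:((p-ctr)@ax,(p-ctr)@ay)
for name,q in {"farfence_top":(700,55,.16),"farfence_bot":(718,328,.16),"corner_up":(400,68,.16),"corner_dn":(410,340,.16),"neck_up":(258,163,.16),"neck_dn":(260,255,.16),"hole":(203,211,.15),"holeleft":(163,211,.15),"stop":(155,211,.17)}.items(): print(name,np.round(R(f(*q)),4))
print("ctr",ctr)
for p in((.5169,-.0957),(.5542,-.0006),(.5813,-.08)): print(np.round(R(np.array(p)),4))
E
```

```text
[0.63191087 0.14183123] [ 0.63868952 -0.21097671] [ 0.46800009 -0.21443639] [0.4616919  0.13932547]
len 0.3528730588406909 0.35381810084410015 wid 0.1702374155440691 0.17072449212993088
axis [ 0.01851848 -0.99982852] yaw from -y deg 1.0610915157395207
farfence_top [0.1637 0.076 ]
farfence_bot [ 0.1639 -0.0795]
corner_up [-0.0073  0.0762]
corner_dn [-0.0084 -0.0783]
neck_up [-0.0899  0.0254]
neck_dn [-0.0906 -0.0269]
hole [-0.1234  0.0007]
holeleft [-0.1462  0.0018]
stop [-0.147  -0.0006]
ctr [ 0.5500731 -0.0360641]
[ 0.059  -0.0343]
[-0.0354  0.0048]
[0.0445 0.0304]
```

Call:
send_rows(
  plan=[
    [0,0,-10,8.5,100],
    [0,0,-10,8.5,100],
    [0,0,-10,8.5,100],
    [0,0,-10,8.5,100],
    [0,0,-10,8.5,100],
    [0,0,-10,8.5,100],
    [0,0,-10,8.5,100],
    [0,0,-10,8.5,100],
  ],
  grip_force=10,
)

```text
t: 1.0
eef_pos: [0.1704, 0.4964, 0.3069]
eef_rot: [[-0.047, 0.999, -0.0], [0.999, 0.047, -0.0], [-0.0, -0.0, -1.0]]
wrist_force: [1.0, 0.8, -0.5]
grip_width: 1.003
```

```bash
cat >> h.py <<'E'
ax=np.array([.0185,-.9998,0]); ay=np.array([.9998,.0185,0]); M=np.array([.5478,.0884,0])
def D(x,y,z): return M+x*ax+y*ay+np.array([0,0,z])
def disp(p): d=np.array(p)-M; return np.array([d@ax,d@ay,d[2]])
def go(*d):
    s=observe(); R=s["eef_rot"]
    print("t",round(s["t"],2),"disp mm",np.round(disp(s["eef_pos"])*1e3,1),"F",np.round(s["wrist_force"],1),"grip",round(s["grip_width"],3))
    print(" yaw err: turn by",round(np.degrees(np.arctan2(R[1,1],R[0,1]))-1.06,1))
    for q in d: print(" to",q,"tool mm",np.round(R.T@(D(*q)-s["eef_pos"])*1e3,1))
E
python3 -c "
from h import *
print([np.round(disp(p)*1e3) for p in((.5169,-.0957,.19),(.5542,-.0006,.19),(.5813,-.08,.19))])
go((.089,.005,.26))"
```

```text
[array([183., -34., 190.]), array([ 89.,   5., 190.]), array([169.,  30., 190.])]
t 1.0 disp mm [-414.9 -369.8  306.9] F [ 1.   0.8 -0.5] grip 1.003
 yaw err: turn by 1.6
 to (0.089, 0.005, 0.26) tool mm [-514.4  360.2   47. ]
```

Call:
send_rows(
  plan=[
    [-37,26,0,1.6,100],
    [-37,26,0,0,100],
    [-37,26,0,0,100],
    [-37,26,0,0,100],
    [-37,26,0,0,100],
    [-37,26,0,0,100],
    [-37,26,0,0,100],
    [-37,26,0,0,100],
  ],
)

```text
t: 1.8
eef_pos: [0.3876, 0.205, 0.3068]
eef_rot: [[-0.025, 1.0, 0.0], [1.0, 0.025, 0.0], [0.0, 0.0, -1.0]]
wrist_force: [0.9, -0.3, -0.3]
grip_width: 1.002
```

Call:
send_rows(
  plan=[
    [-35,22,0,0,100],
    [-35,22,0,0,100],
    [-35,22,0,0,100],
    [-35,22,0,0,100],
    [-34,22,10,0,100],
    [-30,22,10,0,100],
    [0,0,10,0,100],
    [0,0,0,0,100],
  ],
)

```text
t: 2.6
eef_pos: [0.5232, 0.0058, 0.2747]
eef_rot: [[-0.024, 1.0, -0.004], [1.0, 0.024, 0.001], [0.001, -0.004, -1.0]]
wrist_force: [-0.3, 0.2, 0.0]
grip_width: 0.999
```

```bash
python3 - <<'E'
from h import *
go((.089,.005,.26),(.089,.005,.174))
s,c=wrist(); im=c["color"].copy()
X=[D(0,0,.15),D(.089,.005,.192),D(.169,.030,.192),D(.183,-.034,.192),D(.117,.075,.16),D(.117,-.075,.16),D(.03,.0225,.16),D(.03,-.0225,.16)]
for u,v in proj(c,X): cv2.circle(im,(int(round(u)),int(round(v))),3,(0,0,255),1)
cv2.imwrite("pics/w1.png",im); print(np.round(proj(c,X)))
E
```

```text
t 2.6 disp mm [ 82.2 -26.2 274.7] F [-0.3  0.2  0. ] grip 0.999
 yaw err: turn by 0.3
 to (0.089, 0.005, 0.26) tool mm [-7.  31.2 14.6]
 to (0.089, 0.005, 0.174) tool mm [ -7.1  31.6 100.6]
[[352. 103.]
 [360. 218.]
 [385. 306.]
 [311. 320.]
 [431. 236.]
 [268. 235.]
 [379. 140.]
 [326. 140.]]
```

View pics/w1.png

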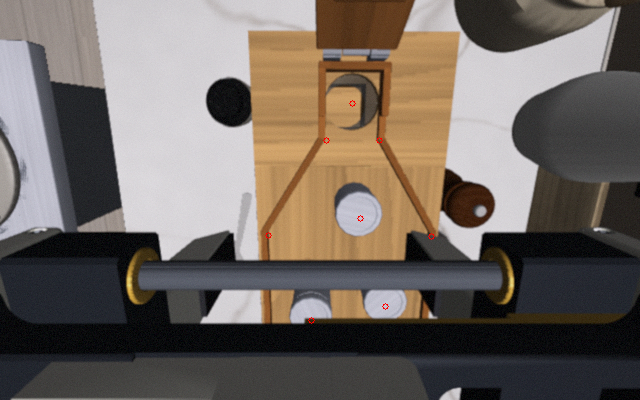

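The wrist view puts the overlay on the mouth (352,103), the neck corners and the pod (360,218) to within 2–4 mm. I'll go down and grip the first pod.

Call:
send_rows(
  plan=[
    [-4,30,0,0,100],
    [0,0,20,0,100],
    [0,0,20,0,100],
    [0,0,20,0,100],
    [0,0,20,0,100],
    [0,0,20,0,100],
    [0,0,0,0,45],
    [0,0,0,0,40],
  ],
  grip_force=8,
)

```text
t: 3.45
eef_pos: [0.5541, 0.0038, 0.1778]
eef_rot: [[-0.027, 1.0, 0.001], [1.0, 0.027, 0.0], [0.0, 0.001, -1.0]]
wrist_force: [-0.2, 0.5, -0.0]
grip_width: 0.872
```

Call:
send_rows(
  plan=[
    [0,0,0,0,35],
    [0,0,0,0,30],
    [0,0,0,0,30],
    [0,0,0,0,30],
    [0,0,0,0,30],
    [0,0,0,0,30],
    [0,0,0,0,30],
    [0,0,0,0,30],
  ],
)

```text
t: 4.25
eef_pos: [0.5542, 0.0028, 0.1768]
eef_rot: [[-0.025, 1.0, 0.0], [1.0, 0.025, -0.0], [-0.0, 0.0, -1.0]]
wrist_force: [-0.3, 0.1, 1.3]
grip_width: 0.41
```

```bash
python3 -c "
from h import *
go((-.003,0,.174))"
```

```text
t 4.25 disp mm [ 85.7   4.8 176.8] F [-0.3  0.1  1.3] grip 0.41
 yaw err: turn by 0.4
 to (-0.003, 0, 0.174) tool mm [88.8 -4.2  2.8]
```

Call:
send_rows(
  plan=[
    [10,-2,0,0,30],
    [14,-2,0,0,30],
    [14,0,0,0,30],
    [14,0,0,0,30],
    [14,0,0,0,30],
    [12,0,0,0,30],
    [10,0,0,0,30],
    [0,0,0,0,30],
  ],
)

```text
t: 5.05
eef_pos: [0.5475, 0.0922, 0.1763]
eef_rot: [[-0.027, 1.0, -0.001], [1.0, 0.027, 0.0], [0.0, -0.001, -1.0]]
wrist_force: [0.6, -1.3, -0.3]
grip_width: 0.408
```

```bash
python3 - <<'E'
from h import *
go((-.003,0,.174))
s,c=wrist(); cv2.imwrite("pics/w2.png",c["color"])
E
```

```text
t 5.05 disp mm [ -3.8  -0.2 176.3] F [ 0.6 -1.3 -0.3] grip 0.408
 yaw err: turn by 0.5
 to (-0.003, 0, 0.174) tool mm [-0.8  0.2  2.3]
```

View pics/w2.png

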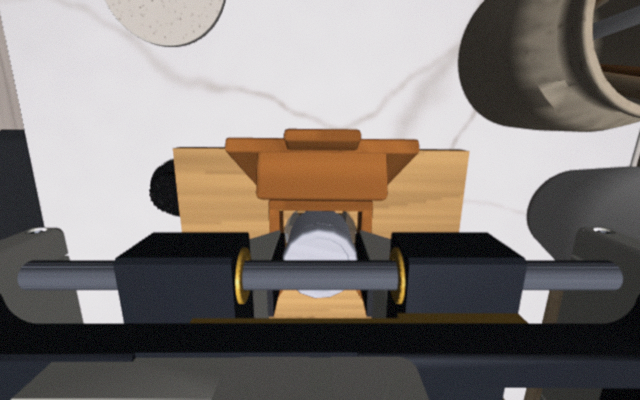

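The pod stands between the cheeks over the mouth at about (320,262). Releasing it.

Call:
send_rows(
  plan=[
    [-1,0,0,0,30],
    [0,0,0,0,60],
    [0,0,0,0,60],
    [0,0,0,0,60],
    [0,0,0,0,60],
    [0,0,0,0,60],
    [0,0,-15,0,60],
    [0,0,-25,0,60],
  ],
)

```text
t: 5.9
eef_pos: [0.5469, 0.0896, 0.2156]
eef_rot: [[-0.025, 1.0, -0.004], [1.0, 0.025, -0.0], [0.0, -0.004, -1.0]]
wrist_force: [0.2, -0.4, 0.8]
grip_width: 0.601
```

Call:
send_rows(
  plan=[
    [-10,0,-20,0,60],
    [-20,4,-20,-8,60],
    [-40,4,0,-8,60],
    [-40,4,0,0,60],
    [-25,4,0,0,60],
    [0,4,0,0,60],
    [0,0,0,0,60],
    [0,0,0,0,60],
  ],
)

```text
t: 6.7
eef_pos: [0.5938, -0.0364, 0.2566]
eef_rot: [[-0.301, 0.954, -0.001], [0.954, 0.301, 0.001], [0.001, -0.0, -1.0]]
wrist_force: [-0.5, 0.2, -0.5]
grip_width: 0.598
```

```bash
python3 - <<'E'
from h import *
go((.169,.030,.175))
s,c=wrist(); im=c["color"].copy()
X=[D(0,0,.15),D(.169,.030,.192),D(.183,-.034,.192),D(0,0,.054)]
for u,v in proj(c,X): cv2.circle(im,(int(round(u)),int(round(v))),3,(0,0,255),1)
cv2.imwrite("pics/w3.png",im); print(np.round(proj(c,X)))
t=read_camera("top");cv2.imwrite("pics/t2.png",t["color"])
g=cv2.resize(t["color"][135:240,210:420],(640,320))
cv2.imwrite("pics/c3.png",np.vstack([im,g])[:, :])
E
```

```text
t 6.7 disp mm [125.6  43.7 256.6] F [-0.5  0.2 -0.5] grip 0.598
 yaw err: turn by 16.4
 to (0.169, 0.03, 0.175) tool mm [-37.8 -25.4  81.6]
[[312.  32.]
 [287. 263.]
 [201. 257.]
 [314.  56.]]
```

```bash
python3 -c "
import cv2;i=cv2.imread('pics/c3.png');cv2.imwrite('pics/c3.png',cv2.resize(i,None,fx=.83,fy=.83))"
```

```text
(no output)
```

View pics/c3.png

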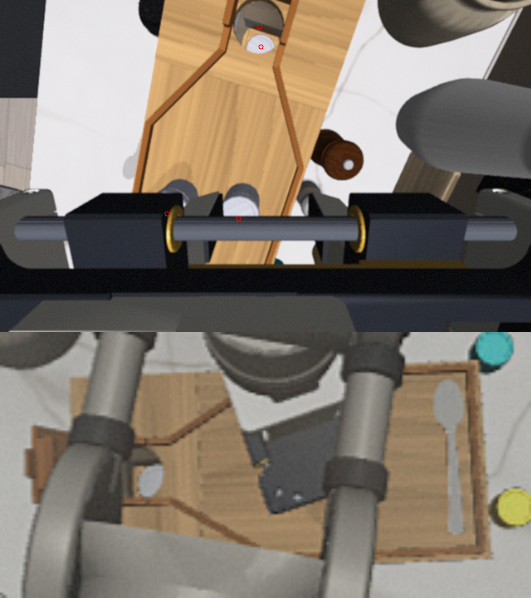

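Pod 1 is down and seen centred on the tube floor, at (261,46) in the shrunk view. For pod 2 the jaws should be skewed the other way so that they clear pod 3.

Call:
send_rows(
  plan=[
    [0,0,0,8,60],
    [0,0,0,8,60],
    [0,0,0,8,60],
    [0,0,0,8,60],
    [-22,-1,0,0,60],
    [-21,-1,0,0,60],
    [0,0,0,0,60],
    [0,0,0,0,60],
  ],
)

```text
t: 7.6
eef_pos: [0.5813, -0.0778, 0.257]
eef_rot: [[0.251, 0.968, 0.0], [0.968, -0.251, 0.0], [0.001, 0.0, -1.0]]
wrist_force: [0.4, 0.1, 0.2]
grip_width: 0.596
```

```bash
python3 - <<'E'
from h import *
go((.166,.030,.176))
s,c=wrist(); im=c["color"].copy()
X=[D(.166,.030,.192),D(.183,-.034,.192)]
for u,v in proj(c,X): cv2.circle(im,(int(round(u)),int(round(v))),3,(0,0,255),1)
cv2.imwrite("pics/w4.png",im)
E
```

```text
t 7.6 disp mm [166.8  30.4 257. ] F [0.4 0.1 0.2] grip 0.596
 yaw err: turn by -15.6
 to (0.166, 0.03, 0.176) tool mm [ 0.7 -0.7 81. ]
```

View pics/w4.png

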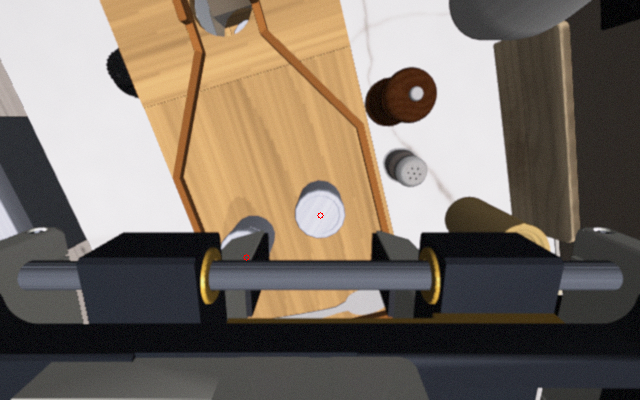

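Pod 2 is exactly at the mark (320,215), and pod 3 at (247,240) is clear of the finger by calculation. I'll go down and grip.

Call:
send_rows(
  plan=[
    [0,0,20,0,60],
    [0,0,20,0,60],
    [0,0,20,0,60],
    [0,0,20,0,60],
    [0,0,0,0,60],
    [0,0,0,0,30],
    [0,0,0,0,30],
    [0,0,0,0,30],
  ],
)

```text
t: 8.45
eef_pos: [0.5821, -0.0784, 0.178]
eef_rot: [[0.251, 0.968, 0.002], [0.968, -0.251, -0.0], [0.0, 0.002, -1.0]]
wrist_force: [0.3, 1.2, 2.4]
grip_width: 0.411
```

Call:
send_rows(
  plan=[
    [0,0,0,0,30],
    [0,0,0,0,30],
    [0,0,0,-8,30],
    [0,0,0,-7.6,30],
    [10,-8,0,0,30],
    [14,-8,0,0,30],
    [14,-8,0,0,30],
    [14,-6,0,0,30],
  ],
)

```text
t: 9.25
eef_pos: [0.5509, -0.0273, 0.178]
eef_rot: [[-0.018, 1.0, 0.003], [1.0, 0.018, -0.001], [-0.001, 0.003, -1.0]]
wrist_force: [0.4, -1.0, 5.8]
grip_width: 0.41
```

```bash
python3 -c "
from h import *
go((-.0035,0,.176))"
```

```text
t 9.25 disp mm [115.7   1.  178. ] F [ 0.4 -1.   5.8] grip 0.41
 yaw err: turn by -0.0
 to (-0.0035, 0, 0.176) tool mm [119.2  -1.    1.8]
```

Call:
send_rows(
  plan=[
    [17,-1,0,0,30],
    [17,0,0,0,30],
    [17,0,0,0,30],
    [17,0,0,0,30],
    [17,0,0,0,30],
    [17,0,0,0,30],
    [14,0,0,0,30],
    [0,0,0,0,30],
  ],
)

```text
t: 10.05
eef_pos: [0.5469, 0.0903, 0.1765]
eef_rot: [[-0.02, 1.0, -0.001], [1.0, 0.02, 0.0], [0.0, -0.001, -1.0]]
wrist_force: [0.5, -0.6, -0.3]
grip_width: 0.411
```

```bash
python3 -c "
from h import *
go((-.0035,0,.176))"
```

```text
t 10.05 disp mm [ -1.9  -0.8 176.5] F [ 0.5 -0.6 -0.3] grip 0.411
 yaw err: turn by 0.1
 to (-0.0035, 0, 0.176) tool mm [1.6 0.8 0.5]
```

Same handling as for pod 1: release, rise, then go over pod 3.

Call:
send_rows(
  plan=[
    [1,1,0,0,30],
    [0,0,0,0,60],
    [0,0,0,0,60],
    [0,0,0,0,60],
    [0,0,0,0,60],
    [0,0,0,0,60],
    [0,0,-15,0,80],
    [0,0,-25,0,80],
  ],
)

```text
t: 10.85
eef_pos: [0.5473, 0.0898, 0.2156]
eef_rot: [[-0.018, 1.0, -0.004], [1.0, 0.018, -0.0], [0.0, -0.004, -1.0]]
wrist_force: [1.2, 0.3, -0.0]
grip_width: 0.725
```

Call:
send_rows(
  plan=[
    [-10,0,-20,0,80],
    [-20,-4,-20,0,80],
    [-35,-6,0,0,80],
    [-40,-8,0,0,80],
    [-40,-8,0,0,80],
    [-36,-8,0,0,80],
    [0,0,0,0,80],
    [0,0,0,0,80],
  ],
)

```text
t: 11.65
eef_pos: [0.5175, -0.0922, 0.2567]
eef_rot: [[-0.016, 1.0, 0.0], [1.0, 0.016, 0.001], [0.001, 0.0, -1.0]]
wrist_force: [0.9, 0.0, 0.7]
grip_width: 0.799
```

```bash
python3 - <<'E'
from h import *
go((.181,-.034,.176))
s,c=wrist(); im=c["color"].copy()
X=[D(0,0,.096),D(.181,-.034,.192)]
for u,v in proj(c,X): cv2.circle(im,(int(round(u)),int(round(v))),3,(0,0,255),1)
cv2.imwrite("pics/w5.png",im)
E
```

```text
t 11.65 disp mm [180.  -33.6 256.7] F [0.9 0.  0.7] grip 0.799
 yaw err: turn by -0.1
 to (0.181, -0.034, 0.176) tool mm [-1.1 -0.4 80.7]
```

View pics/w5.png

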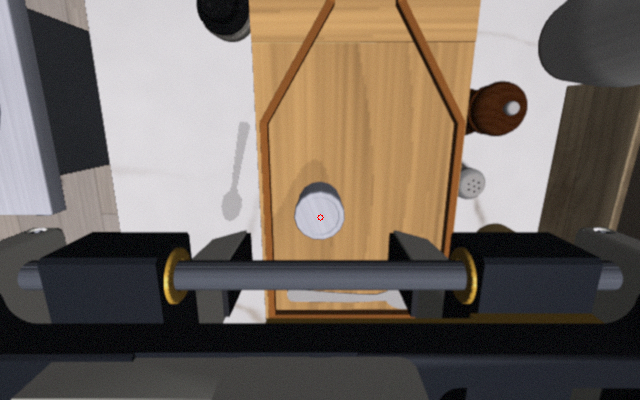

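Pod 3 is at the mark (320,216) and the spoon is well clear. I'll grip it and slide it home.

Call:
send_rows(
  plan=[
    [0,0,20,0,80],
    [0,0,20,0,80],
    [0,0,20,0,80],
    [0,0,20,0,80],
    [0,0,0,0,30],
    [0,0,0,0,30],
    [0,0,0,0,30],
    [0,0,0,0,30],
  ],
)

```text
t: 12.5
eef_pos: [0.5183, -0.0916, 0.1778]
eef_rot: [[-0.019, 1.0, 0.002], [1.0, 0.019, -0.001], [-0.001, 0.002, -1.0]]
wrist_force: [1.0, -0.7, 0.8]
grip_width: 0.504
```

Call:
send_rows(
  plan=[
    [0,0,0,0,30],
    [0,0,0,0,30],
    [0,0,0,0,30],
    [9,6,0,0,30],
    [14,7,0,0,30],
    [14,7,0,0,30],
    [14,7,0,0,30],
    [14,7,0,0,30],
  ],
)

```text
t: 13.3
eef_pos: [0.5513, -0.0255, 0.1775]
eef_rot: [[-0.018, 1.0, 0.002], [1.0, 0.018, -0.001], [-0.001, 0.002, -1.0]]
wrist_force: [-0.6, -0.3, 5.6]
grip_width: 0.41
```

```bash
python3 -c "
from h import *
go((-.0035,0,.176))"
```

```text
t 13.3 disp mm [113.9   1.4 177.5] F [-0.6 -0.3  5.6] grip 0.41
 yaw err: turn by -0.0
 to (-0.0035, 0, 0.176) tool mm [117.4  -1.4   1.4]
```

Call:
send_rows(
  plan=[
    [17,-1,0,0,30],
    [17,0,0,0,30],
    [17,0,0,0,30],
    [17,0,0,0,30],
    [17,0,0,0,30],
    [17,0,0,0,30],
    [15,0,0,0,30],
    [0,0,0,0,30],
  ],
)

```text
t: 14.1
eef_pos: [0.5469, 0.0929, 0.1763]
eef_rot: [[-0.02, 1.0, -0.001], [1.0, 0.02, 0.001], [0.001, -0.001, -1.0]]
wrist_force: [0.9, 0.0, -0.0]
grip_width: 0.414
```

Call:
send_rows(
  plan=[
    [0,0,0,0,30],
    [0,0,0,0,60],
    [0,0,0,0,60],
    [0,0,0,0,60],
    [0,0,0,0,60],
    [0,0,0,0,60],
    [0,0,-15,0,60],
    [0,0,-25,0,60],
  ],
)

```text
t: 14.9
eef_pos: [0.5463, 0.0908, 0.2156]
eef_rot: [[-0.018, 1.0, -0.004], [1.0, 0.018, -0.0], [0.0, -0.004, -1.0]]
wrist_force: [-0.1, 0.8, 0.3]
grip_width: 0.6
```

Call:
send_rows(
  plan=[
    [-20,0,-20,0,20],
    [-20,0,-20,0,0],
    [-20,0,-20,0,0],
    [-20,0,-20,0,0],
    [0,0,0,0,0],
    [0,0,0,0,0],
    [0,0,0,0,0],
    [0,0,0,0,0],
  ],
)

```text
t: 15.7
eef_pos: [0.5483, 0.0118, 0.2956]
eef_rot: [[-0.019, 1.0, -0.002], [1.0, 0.019, 0.001], [0.001, -0.002, -1.0]]
wrist_force: [0.1, -0.2, 0.1]
grip_width: 0.004
```

```bash
python3 - <<'E'
from h import *
go()
s,c=wrist(); im=c["color"].copy()
X=[D(0,0,.138),D(-.036,0,.174)]
X+=[D(-.036+.069*np.cos(a),0,.174+.069*np.sin(a)) for a in(1.6,1.8,2.05)]
for u,v in proj(c,X): cv2.circle(im,(int(round(u)),int(round(v))),2,(0,0,255),1)
print(np.round(proj(c,X)))
cv2.imwrite("pics/w6.png",im)
E
```

```text
t 15.7 disp mm [ 76.6  -0.9 295.6] F [ 0.1 -0.2  0.1] grip 0.004
 yaw err: turn by 0.0
[[322. 111.]
 [322.  64.]
 [323.  42.]
 [323.  18.]
 [323.  -9.]]
```

View pics/w6.png

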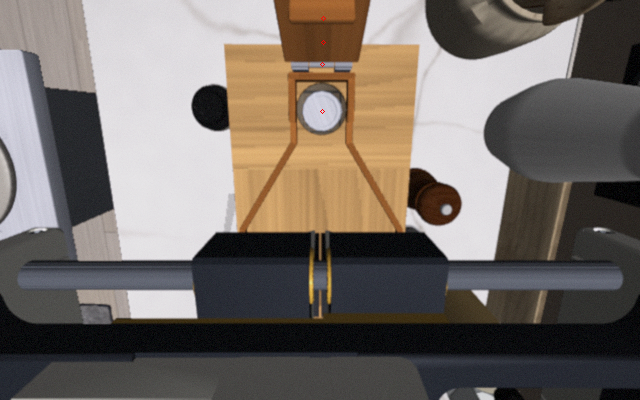

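Pod 3 is centred on the axis at (322,111), at its calculated height, so all three are stacked. The lid leans back at about 1.9 rad. I'll turn the jaws along the deck, away from the crock, and go over behind the lid.

Call:
send_rows(
  plan=[
    [0,0,-5,8.5,0],
    [0,0,-5,8.5,0],
    [0,0,-5,8.5,0],
    [0,0,0,8.5,0],
    [0,0,0,8.5,0],
    [0,0,0,8.5,0],
    [0,0,0,8.5,0],
    [0,0,0,8.5,0],
  ],
)

```text
t: 16.55
eef_pos: [0.5486, 0.0115, 0.3111]
eef_rot: [[0.922, 0.387, -0.001], [0.387, -0.922, 0.0], [-0.001, -0.001, -1.0]]
wrist_force: [-0.3, -0.0, -0.6]
grip_width: 0.005
```

Call:
send_rows(
  plan=[
    [0,0,0,8,0],
    [0,0,0,8,0],
    [0,0,0,6,0],
    [0,-40,0,0,0],
    [0,-40,0,0,0],
    [0,-40,0,0,0],
    [0,-40,0,0,0],
    [0,-40,0,0,0],
  ],
)

```text
t: 17.35
eef_pos: [0.5445, 0.213, 0.3112]
eef_rot: [[1.0, 0.019, -0.001], [0.019, -1.0, -0.0], [-0.001, 0.0, -1.0]]
wrist_force: [1.0, -0.1, 0.7]
grip_width: 0.002
```

```bash
python3 - <<'E'
from h import *
go((-.12,0,.215))
c=read_camera("scene"); im=c["color"][60:260,180:480]
cv2.imwrite("pics/s7.png",cv2.resize(im,None,fx=2.6,fy=2.6))
E
```

```text
t 17.35 disp mm [-124.6   -1.   311.2] F [ 1.  -0.1  0.7] grip 0.002
 yaw err: turn by -90.0
 to (-0.12, 0, 0.215) tool mm [ 1.   4.6 96.2]
```

View pics/s7.png

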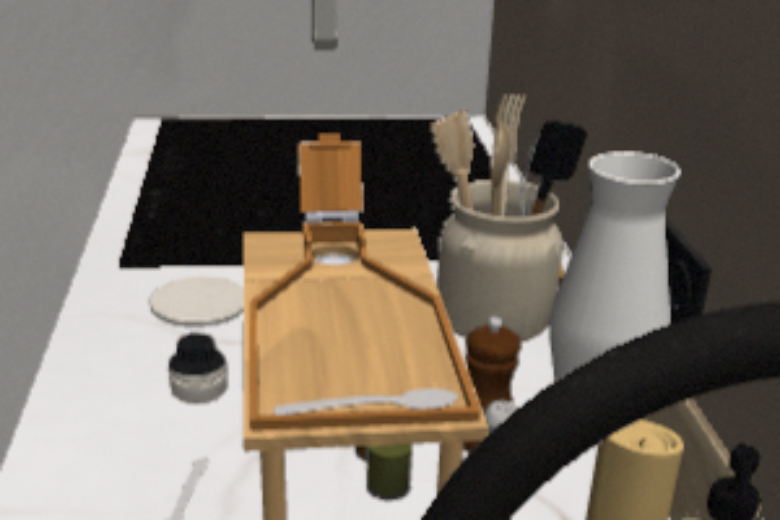

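The scene view shows the fingers behind the open lid, clear of the crock, and the pod's top visible down in the mouth. I'll lower and push the lid over.

Call:
send_rows(
  plan=[
    [1,0,22,0,0],
    [0,0,22,0,0],
    [0,0,22,0,0],
    [0,0,22,0,0],
    [0,0,0,0,0],
    [0,10,0,0,0],
    [0,-20,0,0,0],
    [0,-15,0,0,0],
  ],
)

```text
t: 18.2
eef_pos: [0.5465, 0.236, 0.2255]
eef_rot: [[1.0, 0.017, 0.003], [0.017, -1.0, 0.001], [0.003, -0.001, -1.0]]
wrist_force: [0.7, -0.1, -0.1]
grip_width: 0.004
```

Call:
send_rows(
  plan=[
    [0,-10,0,0,0],
    [0,-10,0,0,0],
    [0,-10,0,0,0],
    [0,-10,0,0,0],
    [0,-10,0,0,0],
    [0,-10,0,0,0],
    [0,-10,0,0,0],
    [0,-10,0,0,0],
  ],
)

```text
t: 19.0
eef_pos: [0.5441, 0.3167, 0.2237]
eef_rot: [[1.0, 0.018, -0.0], [0.018, -1.0, 0.0], [-0.0, -0.0, -1.0]]
wrist_force: [0.2, 0.1, -0.4]
grip_width: 0.004
```

```bash
python3 - <<'E'
from h import *
go((0,0,.223))
E
```

```text
t 19.0 disp mm [-228.3    0.6  223.7] F [ 0.2  0.1 -0.4] grip 0.004
 yaw err: turn by -90.0
 to (0, 0, 0.223) tool mm [ -0.5 228.3   0.7]
```

I had the sign wrong: tool +y points to the tray. The arm only moved away into free space, so I'm pushing the right way now.

Call:
send_rows(
  plan=[
    [0,30,0,0,0],
    [0,30,0,0,0],
    [0,30,0,0,0],
    [0,20,0,0,0],
    [0,12,0,0,0],
    [0,10,0,0,0],
    [0,10,0,0,0],
    [0,10,0,0,0],
  ],
)

```text
t: 19.8
eef_pos: [0.547, 0.1639, 0.2237]
eef_rot: [[1.0, 0.019, 0.0], [0.019, -1.0, 0.0], [0.0, -0.0, -1.0]]
wrist_force: [-0.7, 0.4, 0.1]
grip_width: 0.006
```

Call:
send_rows(
  plan=[
    [0,10,0,0,0],
    [0,10,0,0,0],
    [0,10,0,0,0],
    [0,10,0,0,0],
    [0,10,0,0,0],
    [0,10,0,0,0],
    [0,10,0,0,0],
    [0,0,0,0,0],
  ],
)

```text
t: 20.6
eef_pos: [0.5483, 0.0925, 0.2237]
eef_rot: [[1.0, 0.017, -0.0], [0.017, -1.0, -0.0], [-0.0, 0.0, -1.0]]
wrist_force: [-0.6, -0.1, 0.8]
grip_width: 0.007
```

```bash
python3 - <<'E'
from h import *
go((0,0,.223))
c=read_camera("scene"); im=c["color"][60:260,180:480]
cv2.imwrite("pics/s8.png",cv2.resize(im,None,fx=2.6,fy=2.6))
E
```

```text
t 20.6 disp mm [ -4.1   0.6 223.7] F [-0.6 -0.1  0.8] grip 0.007
 yaw err: turn by -90.1
 to (0, 0, 0.223) tool mm [-0.6  4.1  0.7]
```

View pics/s8.png

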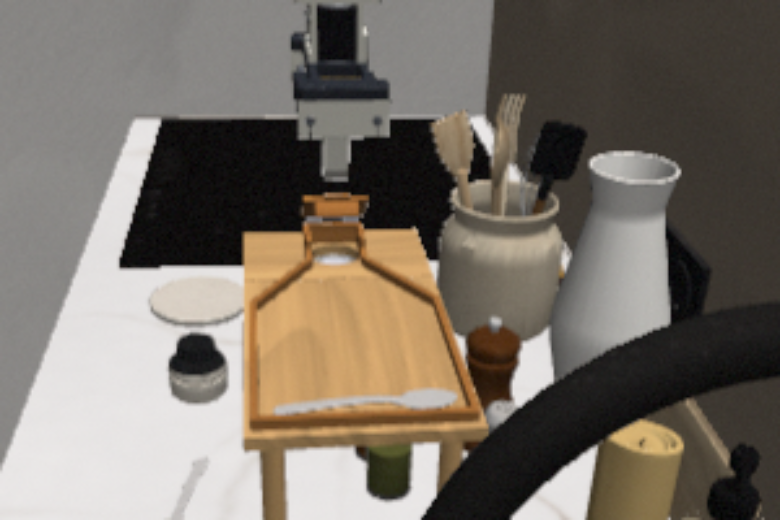

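The lid is partway over at (335,208), perhaps still dropping. I'll wait and compare numerically.

Call:
send_rows(
  plan=[
    [0,0,0,0,0],
    [0,0,0,0,0],
    [0,0,0,0,0],
    [0,0,0,0,0],
    [0,0,0,0,0],
    [0,0,0,0,0],
    [0,0,0,0,0],
    [0,0,0,0,0],
  ],
)

```text
t: 21.45
eef_pos: [0.5482, 0.0939, 0.2237]
eef_rot: [[1.0, 0.018, -0.0], [0.018, -1.0, 0.0], [-0.0, -0.0, -1.0]]
wrist_force: [0.1, -0.5, -0.2]
grip_width: 0.005
```

```bash
python3 - <<'E'
from h import *
go()
c=read_camera("scene"); im=c["color"]
cv2.imwrite("pics/s9.png",im)
a=cv2.resize(im[60:260,180:480],None,fx=2.6,fy=2.6); b=cv2.imread("pics/s8.png")
d=cv2.absdiff(a,b).max(2)>40; ys,xs=np.nonzero(d); print(d.sum(), (xs.min(),xs.max(),ys.min(),ys.max()) if d.any() else '')
# expected picture positions of lid free edge (crop coords) for several angles
for th in(0,.3,.6,.9,1.2):
    r=.078; P=[D(-.036+r*np.cos(th),y,.174+r*np.sin(th)) for y in(-.03,.03)]
    q=(proj(c,P)-[180,60])*2.6; print(th,np.round(q).tolist())
print("hinge",np.round((proj(c,[D(-.036,-.03,.174),D(-.036,.03,.174)])-[180,60])*2.6))
E
```

```text
t 21.45 disp mm [ -5.5   0.5 223.7] F [ 0.1 -0.5 -0.2] grip 0.005
 yaw err: turn by -90.0
3510 (np.int64(288), np.int64(389), np.int64(33), np.int64(261))
0 [[304.0, 248.0], [371.0, 246.0]]
0.3 [[304.0, 223.0], [371.0, 221.0]]
0.6 [[303.0, 196.0], [370.0, 195.0]]
0.9 [[302.0, 172.0], [369.0, 170.0]]
1.2 [[301.0, 152.0], [367.0, 151.0]]
hinge [[300. 215.]
 [362. 213.]]
```

The lid was at about 0.6 rad and has moved since. I'll withdraw upward and use the last picture for a final check.

Call:
send_rows(
  plan=[
    [0,0,-15,0,0],
    [0,0,-25,0,0],
    [-30,0,-30,0,0],
    [-40,0,-20,0,0],
    [-40,0,0,0,0],
    [-20,0,0,0,0],
    [0,0,0,0,0],
    [0,0,0,0,0],
  ],
)

```text
t: 22.3
eef_pos: [0.4188, 0.0915, 0.3142]
eef_rot: [[1.0, 0.018, 0.002], [0.018, -1.0, 0.0], [0.002, -0.0, -1.0]]
wrist_force: [-0.4, -0.5, -0.2]
grip_width: 0.005
```

```bash
python3 - <<'E'
from h import *
go()
c=read_camera("scene"); im=c["color"].copy()
a=cv2.imread("pics/s9.png")
d=(cv2.absdiff(a,im).max(2)>40)[140:260,270:370]; print("changed deck px since s9",d.sum())
big=cv2.resize(im[60:260,180:480],None,fx=2.6,fy=2.6,interpolation=cv2.INTER_CUBIC)
for th in (0,.15):
    q=(proj(c,[D(-.036+.078*np.cos(th),y,.174+.078*np.sin(th)) for y in(-.03,.03)])-[180,60])*2.6
    for u,v in q: cv2.circle(big,(int(u),int(v)),2,(0,0,255) if th==0 else (255,0,0),-1)
cv2.imwrite("pics/s10.png",big)
E
```

```text
t 22.3 disp mm [  -5.5 -129.   314.2] F [-0.4 -0.5 -0.2] grip 0.005
 yaw err: turn by -90.0
changed deck px since s9 0
```

View pics/s10.png

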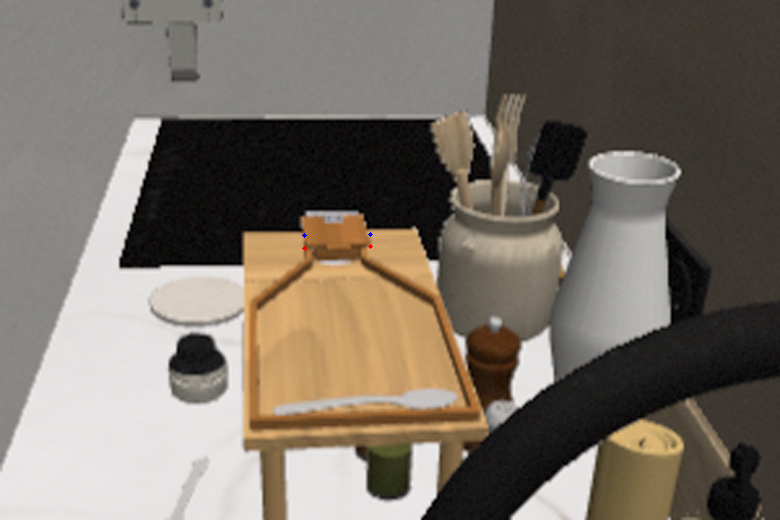

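The lid's free edge lies on the red "shut" marks at (304,248) and (371,246). A light strip shows at (336,262) under the lip, so I'll check numerically what it is and how high the top pod stands.

```bash
python3 - <<'E'
from h import *
c=read_camera("scene"); im=c["color"]
cp=lambda P:np.round((proj(c,P)-[180,60])*2.6,0).tolist()
print("deck pts x=0,.0235,.03,.04,.05",cp([D(x,0,.15) for x in(0,.0235,.03,.04,.05)]))
print("podtop .138 near/far edge",cp([D(.019,0,.138),D(-.019,0,.138)]))
print("pod top .192:",cp([D(.019,0,.192)]))
print("lip bottom th=0",cp([D(.04,0,.156)]), "lip top",cp([D(.042,0,.174)]))
for f in("scene0","s9"):
    i=cv2.imread(f"pics/{f}.png"); print(f,[i[r,309].tolist() for r in range(150,166)])
print("now",[im[r,309].tolist() for r in range(150,166)])
w=cv2.imread("pics/w6.png"); hsv=cv2.cvtColor(w,cv2.COLOR_BGR2HSV)
m=((hsv[...,1]<50)&(hsv[...,2]>130)).astype(np.uint8); k=np.zeros_like(m);k[80:140,296:350]=1
q=max(cv2.findContours(m*k,0,1)[0],key=cv2.contourArea);print("w6 pod circle",cv2.minEnclosingCircle(q))
print(cv2.boundingRect(q))
E
```

```text
deck pts x=0,.0235,.03,.04,.05 [[334.0, 252.0], [336.0, 263.0], [337.0, 266.0], [337.0, 270.0], [338.0, 275.0]]
podtop .138 near/far edge [[336.0, 272.0], [333.0, 255.0]]
pod top .192: [[336.0, 219.0]]
lip bottom th=0 [[337.0, 264.0]] lip top [[338.0, 247.0]]
scene0 [[35, 70, 106], [36, 70, 106], [31, 65, 100], [133, 146, 165], [199, 200, 209], [220, 212, 213], [221, 213, 215], [221, 213, 216], [221, 212, 213], [187, 179, 179], [138, 130, 129], [130, 123, 123], [123, 117, 116], [136, 130, 129], [134, 129, 127], [116, 109, 108]]
s9 [[53, 106, 162], [56, 105, 163], [57, 107, 164], [55, 104, 161], [53, 108, 165], [50, 94, 143], [35, 67, 102], [38, 74, 111], [36, 67, 102], [44, 71, 104], [170, 166, 175], [186, 197, 213], [124, 171, 211], [116, 172, 219], [118, 179, 224], [117, 175, 221]]
now [[55, 107, 164], [54, 105, 163], [53, 105, 163], [53, 105, 159], [55, 109, 165], [50, 93, 143], [36, 66, 102], [37, 74, 110], [34, 68, 103], [44, 72, 105], [167, 165, 172], [186, 195, 212], [123, 170, 210], [114, 172, 218], [116, 177, 223], [116, 176, 221]]
w6 pod circle ((321.1551818847656, 110.70689392089844), 20.0286808013916)
(302, 91, 40, 40)
```

The strip is the top pod's face seen just under the lip: the near mouth rim projects to row 263 and the lip bottom to 264. The lid edge, measured at row ~247, matches the shut prediction of 247–248, where 0.08 rad would be 7 px. The lid has not moved between pictures, so I'm handing in.

```bash
python3 -c "
from h import *
print(job_done()); print(observe()['t'])"
```

```text
the job is handed in; nothing more can be done
None
the job is handed in; nothing more can be done
```

The three pods are stacked in the tube and the lid is shut. I handed the job in at about 22 s of the 66 s allowed; no verdict was reported.

**What I did:** I gripped each silver pod lightly, slid it along the tray without lifting it, and let it go over the mouth. Then I tipped the lid over with the closed fingers from behind; it dropped shut by itself and I drew the arm clear.

**Last checks:**
- **Pods:** After the third release, the wrist camera showed the top pod centred in the bore, at its calculated stacked height. I judged the stacking from that and from the lid closing over it.
- **Lid:** Its free edge lay within about 1 px of the shut position in the enlarged scene picture, where 0.08 rad would be about 7 px. It did not move between the last two pictures. I did not press on it to confirm.
- **Surroundings:** The tray spoon, timer and mill looked undisturbed in the last scene picture. I did not measure them; the shaker and second spoon are only partly visible there. The arm was clear, with wrist force under 1 N.

**What disagreed:**
- **Wrong direction:** My first push on the lid went the wrong way, into free space behind it. It touched nothing, and I corrected it.
- **Lip edge:** The lip's lower edge sat about 1.5 px (camera image) above where I predicted, showing a strip of the top pod. I put this down to the 2 mm calibration error and my guess at the lip's height.

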